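Make up two pulley kits with keyed bushes

TASK

Make up the two pulley kits from the loose stock on the bench. The tray with the wide single-groove pulley gets the large bush and the short bright bolt; the tray with the twin-groove pulley, whose hub is deeper, gets the small bush and the long bright bolt. Turn each bush until its key drops into the keyway and it sits fully home in its pulley, flange flat on the hub, and lay each bolt flat on the floor of the empty compartment beside its pulley; the rusty bolt is scrap, so leave it where it lies.

Things in the scene. Friction and masses are not known exactly. Their poses are not given: they have to be found in the camera images.
- kit_single: Fixed wood tray 108 x 173 mm (its x, y), walls 24 high, floor 8. Holds a dark pulley with one V groove, 88 dia, hub face z 38, bore 43 dia x 30 deep with a keyway 12.5 wide to 27.5 from the axis, mouth chamfered 2. Empty bolt compartment on the +y side: x -48 to 48, y 53 to 113, wall to pulley 20 high. Origin: pulley axis, bench height; z up, x to the keyway. Its bush home: bush origin at z 16.
- kit_twin: Fixed wood tray 117 x 153 mm (its x, y), walls 24 high, floor 8. Holds a dark pulley with two V grooves, 70 dia, hub face z 52, bore 33 dia x 44 deep with a keyway 10.5 wide to 22 from the axis, mouth chamfered 2. Empty bolt compartment on the +y side: x -52 to 52, y 43 to 103, wall to pulley 20 high. Origin: pulley axis, bench height; z up, x to the keyway. Its bush home: bush origin at z 28.
- bush_large: Bronze bush, loose, upright. mm from the foot up: chamfered spigot 40 dia x 22, flange 58 dia x 6, collar 44 dia x 18 (grip here); 240 g. Steel key 10 wide, 5.5 proud of the spigot on +x, from 5 above the foot to the flange, so the foot enters a bore before the key; a tongue over it sticks 8 out of the flange's edge and shows from above. Origin: axis, at the foot; z up, x to the key.
- bush_small: Bronze bush, loose, upright. mm from the foot up: chamfered spigot 30 dia x 24, flange 44 dia x 6, collar 32 dia x 18 (grip here); 140 g. Steel key 8 wide, 5 proud of the spigot on +x, from 5 above the foot to the flange, so the foot enters a bore before the key; a tongue over it sticks 8 out of the flange's edge and shows from above. Origin: axis, at the foot; z up, x to the key.
- bolt_short: Short bright steel hex bolt, loose, lying on its side: 56 mm long overall, shank 8 mm thick, hexagon head 13 mm across flats and 6 mm thick at its +y end. Origin: at mid length on the bolt's underside as it first lies (the axis is about 5.5 mm above it); y runs along the bolt to the head.
- bolt_long: Long bright steel hex bolt, loose, lying on its side: 87 mm long overall, shank 10 mm thick and 80 mm long, hexagon head 17 mm across flats and 7 mm thick at its +y end. Origin: on the bolt's axis at mid length, 7 mm above the bench as it lies; y runs along the bolt to the head.
- bolt_rusty: Rusty brown hex bolt, loose, lying on its side among the stock: 52 mm long, shank 10 mm thick, head 17 mm across. Scrap, not part of either kit. Origin: at mid length on its underside; y runs along the bolt to the head.
Mind the look-alikes: they are no part of the job. What is shaped like the bush_small but blue is not meant.

How it is judged:
At the end, for the whole second after the job is handed in: Each bush home in its own pulley: 4 mm of the axis, 3 mm of full depth, key in keyway (0.15 rad), upright (0.06 rad). Short bright bolt flat on the compartment floor by the single-groove pulley, long one by the twin-groove pulley. Rusty bolt moved under 20 mm. All released, at rest (horizontal distance between bush_large and kit_single below 0.004 m and z of bush_large in the frame of kit_single between 0.012 and 0.019 m and angle between the x axis of bush_large and the x axis of kit_single, either way round below 0.15 rad and angle between each of bush_large, bush_small's own z axis and vertical below 0.06 rad and horizontal distance between bush_small and kit_twin below 0.004 m and z of bush_small in the frame of kit_twin between 0.024 and 0.031 m and angle between the x axis of bush_small and the x axis of kit_twin, either way round below 0.15 rad and x of bolt_short in the frame of kit_single between -0.04 and 0.04 m and y of bolt_short in the frame of kit_single between 0.056 and 0.11 m and z of bolt_short in the frame of kit_single below 0.024 m and angle between each of bolt_short, bolt_long's own y axis and vertical above 1.4 rad and x of bolt_long in the frame of kit_twin between -0.045 and 0.045 m and y of bolt_long in the frame of kit_twin between 0.046 and 0.1 m and z of bolt_long in the frame of kit_twin below 0.024 m and distance of bolt_rusty from where it was at the start of the episode below 0.02 m and linear speed of each of bush_large, bush_small, bolt_short, bolt_long, bolt_rusty below 0.02 m/s); the robot touches nothing.
It fails at once if the rusty bolt is moved from its place (distance of bolt_rusty from where it was at the start of the episode above 0.02 m).
It also fails if it takes over 96 s, if anything falls off the work surface, if the arm or the gripper's body presses on something with over 40 N, if the wrist force passes 120 N, or if a joint passes its speed limit or range.

ROBOT

A 6-joint arm with a two-finger parallel gripper is mounted at the origin on the work surface; the furniture and walls round the work are solid. World frame = base frame: x ahead of the robot, y to its left, z up, the work surface at z = 0. Lengths are in m, angles in rad, forces in N, time in s.
With the tool pointing down it reaches from about 0.375 to 0.975 m from the base axis. Payload 3.8 kg.
Tool frame: the origin (TCP) lies at the very end of the fingers, on their centre line; the grasp point (between the pads) lies 19 mm behind it; z points along the fingers, y is the line along which they close (so a half turn about z gives the same grasp; the last joint's range is limited). The gripper opens to 88 mm and grips with 3 to 60 N. Pads are 18 mm wide; open, the fingers measure 123 mm over their backs; the gripper's body (75 mm by 187 mm) begins 45 mm behind the grasp point.
Start: joints at [-0.773, 0.264, 1.604, -0, 1.274, -0.037], TCP at [0.5, -0.453, 0.239] pointing down, gripper open.
Joint ranges: [-2.63, 2.63], [-0.94, 2.18], [0.31, 2.57], [-1.31, 4.45], [0, 2.66], [-2.55, 2.55]. Speed limits (rad/s): [2.57, 2.57, 3.14, 3.14, 3.14, 3.14].

INTERFACE

Orientations are given as a rotation vector (axis times angle).
In Python, from bench import * gives the robot as it stands.
- The arm moves only by the shell command python3 -m jog 'ROWS' [OPENING]. ROWS is JSON, a list of rows, each a list of 2 entries, a list of its own where there are three numbers: the shift along the world's x, y, z in mm, then the turn about the world's z in rad. In form: [[[x, y, z], turn], ...]. A call has 1 to 10 rows; each row is the pose to reach, as a shift and turn from the pose commanded when the call began; what a row does not reach only later rows make up. A row lasts 1/10 s, in which the tool goes at most 50 mm and 8.59 degrees, less where a joint would pass 70% of its speed; a pose out of reach is approached as far as the arm can. A call with a gripper value outside its range is refused whole. OPENING is the finger opening in mm, from 0 to 88.1, set as the call begins (- or left out, the last holds). The fingers move at their own pace and stop on an object; the grip force is fixed at half the most. Time passes only in rows, so rows that repeat a pose let the fingers close. It gives the time, the measured TCP pose, the force, the opening and the grip force at its end, in the units of the state.
- read_state(): the state, without advancing time (a new reading comes with each control period).
- get_image(name): name is "scene" or "top" or "wrist"; returns a dict with "frame" (480x640x3 uint8, red, green, blue), "depth" (480x640 float32, m along the optical axis (not along the pixel's ray), 0 where there is no reading), "fov_y" (degrees; the focal length in pixels is half the picture's height over the tangent of half this angle, whatever the lens; pixels are square), "cx", "cy" (the principal point, pixels), "k1" (the pictures are not rectified: a ray, as slopes to the right and down, at radius r is drawn at 1 + k1 r^2 times it, then the intrinsics apply), "eye" and "attitude" of the camera in the world; the wrist camera has in their place "tool_from_camera" (4x4, takes a point from camera to tool coordinates, whose origin is the TCP and whose axes are the flange's). Camera axes: x right, y down, z forward; pixel columns grow to the right and rows downward; lengths in m; the calibration is good to about 2 mm. A picture is of the moment at which its call begins: read the wrist's pose just before it.
- close_job(): hands the job in; it is judged then, once.
The state is a dict: "time_s": time; "joints": joint angles; "joint_velocities": joint speeds; "tau": joint torques, N m; "eef_pos": TCP position; "ee_rot": TCP orientation; "contact_force": force on the tool from outside, world axes, zero at the start; "ft_torque": the same for the moment, N m; "gripper_width": finger opening in m; "grasp_force": force on a finger pad.
Only numpy, scipy, OpenCV 4.12 (cv2) and the standard library are available. Lean on these libraries where they do the work, as an engineer would, in place of code of your own. Each camera call takes 0.05 s, during which the arm holds its last target. There are 200 camera calls.

## Working session

There is one attempt and no reset: what is moved stays moved. The work goes in short steps, Python scripts to look and compute and a shell command to move; the robot and the scene stay as the last step left them, time stands still between calls to the robot, and variables do not carry over. Pictures are saved under pics/ and viewed, at most 14 in all, crops included, and the job is handed in when it is done.

```bash
mkdir -p pics
cat > h.py <<'E'
import numpy as np, cv2
from scipy.spatial.transform import Rotation as R
from bench import *
def grab(n):
    s=read_state(); im=get_image(n)
    if n=="wrist":
        T=np.eye(4);T[:3,:3]=R.from_rotvec(s["ee_rot"]).as_matrix();T[:3,3]=s["eef_pos"]
        T=T@np.array(im["tool_from_camera"])
    else:
        T=np.eye(4);a=np.array(im["attitude"],float)
        T[:3,:3]=a if a.shape==(3,3) else R.from_rotvec(a).as_matrix() ;T[:3,3]=im["eye"]
    f=im["frame"].shape[0]/2/np.tan(np.radians(im["fov_y"])/2)
    np.savez(f"{n}.npz",frame=im["frame"],depth=im["depth"],T=T,f=f,cx=im["cx"],cy=im["cy"],k1=im["k1"])
    return load(n)
def load(n): return dict(np.load(f"{n}.npz"))
def ray(d,px):
    px=np.atleast_2d(np.array(px,float))
    q=(px-[d["cx"],d["cy"]])/d["f"]; u=q.copy()
    for _ in range(15): u=q/(1+d["k1"]*(u**2).sum(1,keepdims=True))
    return np.c_[u,np.ones(len(u))]@d["T"][:3,:3].T
def atz(d,px,z):
    r=ray(d,px);e=d["T"][:3,3]
    return e+r*((z-e[2])/r[:,2])[:,None]
def atd(d,px):
    px=np.atleast_2d(px);dd=np.array([d["depth"][int(round(v)),int(round(u))] for u,v in px])
    return d["T"][:3,3]+ray(d,px)*dd[:,None]
def save(d,name,crop=None,k=1):
    f=d["frame"][:,:,::-1]
    if crop: x0,y0,x1,y1=crop; f=f[y0:y1,x0:x1]
    cv2.imwrite(f"pics/{name}.png",cv2.resize(f,None,fx=k,fy=k,interpolation=cv2.INTER_CUBIC))
E
python3 - <<'E'
from h import *
im=get_image("top"); print(im["attitude"],im["eye"],im["fov_y"],im["k1"])
d=grab("top");save(d,"top1",k=1.25);print(read_state())
E
```

```text
[-2.17359039  2.14598135 -0.11697506] [0.32233999 0.05229237 1.03756304] 47.844472943697184 -0.06876505612565968
{'time_s': 0.1, 'joints': array([-7.72898442e-01,  2.64708317e-01,  1.60525850e+00, -2.75969299e-05,
        1.27368138e+00, -3.68732037e-02]), 'joint_velocities': array([ 0.00029615, -0.00226997, -0.00145712,  0.00142032,  0.00080769,
       -0.00131723]), 'tau': array([ 6.33897907e-04, -5.03616607e+01, -3.58071756e+01,  7.30512408e-02,
        2.33624945e-02, -4.86326132e-05]), 'eef_pos': array([ 0.49981137, -0.45270065,  0.23748057]), 'ee_rot': array([-2.87015176e+00, -1.27275501e+00,  1.23690340e-03]), 'contact_force': array([ 0.7039313 ,  0.10753766, -0.00739651]), 'ft_torque': array([ 0.02208847, -0.02794889, -0.0092356 ]), 'grasp_force': 0.0, 'gripper_width': 0.087840486425307}
```

View pics/top1.png

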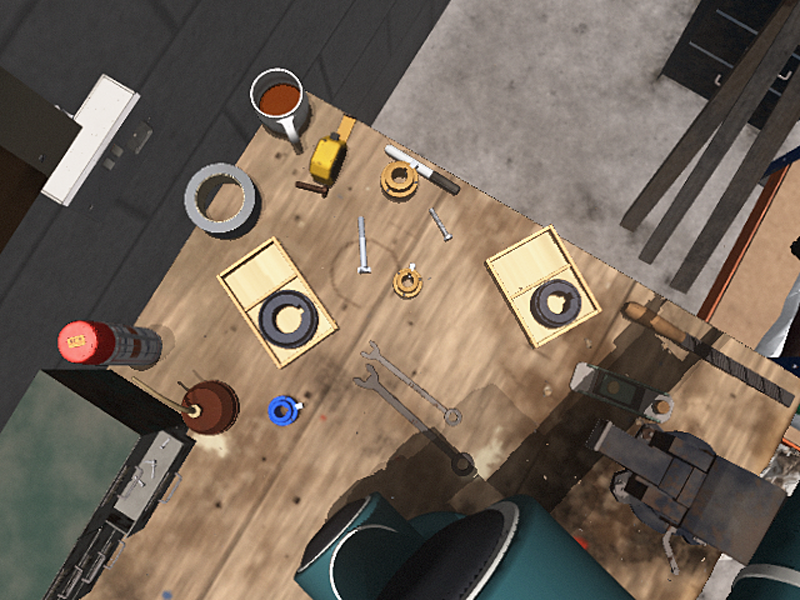

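Layout: large bush at (399,180), small bush at (407,282), long bolt at (363,245), short bolt at (440,223), rusty bolt at (312,187) by the tape. The single pulley is at (289,318) and the twin at (556,302), both in 1.25x pixels. Next, enlarged crops.

Run:
```python
from h import *
d=load("top")
P=[(170,185,275,300),(385,175,485,280),(280,105,375,245)]
k=2.6
f=d["frame"][:,:,::-1]
H=int(140*k);out=np.zeros((H,0,3),np.uint8)
for x0,y0,x1,y1 in P:
    p=cv2.resize(f[y0:y1,x0:x1],None,fx=k,fy=k,interpolation=cv2.INTER_CUBIC)
    q=np.zeros((H,p.shape[1],3),np.uint8);q[:p.shape[0]]=p
    print(out.shape[1]); out=np.hstack([out,q])
cv2.imwrite("pics/crops.png",out);print(out.shape)
# height check by depth
for n,px in dict(lb=(319,136),lbrim=(311,143),sbrim=(318,226),single=(214,255),twin=(430,243),shortb=(352,178),longb=(290,195),ltray=(205,215),table=(330,280)).items(): print(n,atd(d,px).round(4), d["depth"][px[1],px[0]])
```

```text
0
273
533
(364, 780, 3)
lb [[0.6198 0.0722 0.0295]] 1.0354811
lbrim [[0.6012 0.0868 0.0459]] 1.0171674
sbrim [[0.4433 0.0712 0.0503]] 0.9946733
single [[0.388  0.2634 0.0402]] 0.99977547
twin [[ 0.4145 -0.1348  0.0501]] 0.9903159
shortb [[0.543  0.0075 0.0083]] 1.047334
longb [[0.5073 0.1266 0.0129]] 1.0394979
ltray [[0.4672 0.2906 0.0079]] 1.041067
table [[ 0.3458  0.0477 -0.0013]] 1.0347158
```

View pics/crops.png

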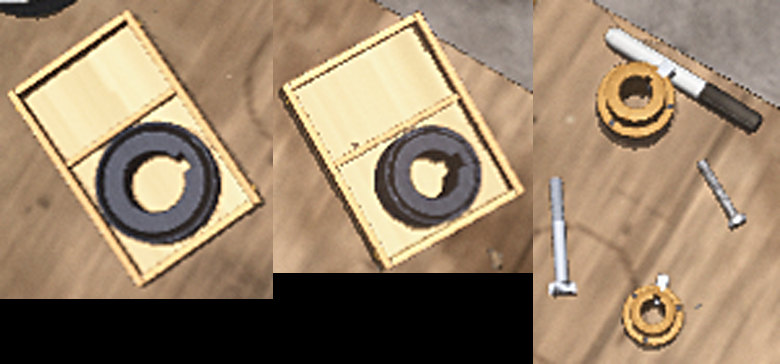

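Keyways: single at about (187,160) from centre (158,182); twin at about (466,160) from (430,177). Tongues: large at (667,70) from (633,92); small at (662,282) from (654,310). I'll convert these to world coordinates, with depth-based circle fits as a check.

```bash
python3 - <<'E'
from h import *
d=load("top");np.set_printoptions(suppress=True,precision=4)
D=d["depth"];vv,uu=np.mgrid[0:480,0:640];px=np.c_[uu.ravel(),vv.ravel()]
W=(d["T"][:3,3]+ray(d,px)*D.ravel()[:,None]).reshape(480,640,3)
def reg(c,rad,z0,z1):
    m=(np.hypot(W[...,0]-c[0],W[...,1]-c[1])<rad)&(W[...,2]>z0)&(W[...,2]<z1)&(D>0)
    p=W[m]; (c2),r=cv2.minEnclosingCircle(p[:,:2].astype(np.float32)); return c2,r,len(p),np.median(p[:,2])
print("LB collar",reg((.62,.077),.035,.040,.055)); print("LB flange",reg((.61,.077),.045,.022,.034))
print("SB collar",reg((.445,.071),.03,.042,.06))
print("single",reg((.388,.243),.06,.033,.046)); print("twin",reg((.4,-.14),.05,.046,.06))
k=2.6
def P(u,v,i):
    o=[(0,170,185),(273,385,175),(533,280,105)][i]; return ((u-o[0])/k+o[1],v/k+o[2])
def yaw(a,b): e=b-a; return np.degrees(np.arctan2(e[0,1],e[0,0])),np.linalg.norm(e)
for n,c,t,i,z,zt in [("single",(158,182),(187,160),0,.038,.038),("twin",(430,177),(466,160),1,.052,.052),("LB",(634,90),(667,70),2,.046,.028),("SB",(653,308),(662,282),2,.048,.030)]:
    a=atz(d,P(*c,i),z);b=atz(d,P(*t,i),zt);print(n,a[0],yaw(a,b))
for n,h,t,i in [("short",(739,220),(704,161),2),("long",(564,290),(557,179),2)]:
    a=atz(d,P(*h,i),.007);b=atz(d,P(*t,i),.007);print(n,(a+b)[0]/2,yaw(b,a))
# tray corners z .024
for i,c in [(0,[(128,12),(10,93),(142,284),(261,203)]),(1,[(418,12),(283,90),(385,269),(522,190)])]:
    p=np.vstack([atz(d,P(*q,i),.024) for q in c]);print(p[:,:2], [np.linalg.norm(p[j]-p[j-1]) for j in range(4)]); 
    e=p[0]+p[1]-p[2]-p[3]; print("y yaw",np.degrees(np.arctan2(e[1],e[0])))
E
python3 -c "
from bench import *;print(get_image('wrist')['tool_from_camera'],get_image('wrist')['fov_y'])"
```

```text
LB collar ((0.6071465611457825, 0.07213175296783447), 0.02239760011434555, 308, np.float64(0.04695280171983446))
LB flange ((0.608744740486145, 0.06817935407161713), 0.033429693430662155, 310, np.float64(0.029029264200791438))
SB collar ((0.44651323556900024, 0.05705006793141365), 0.01643066667020321, 167, np.float64(0.04897516176634997))
single ((0.3890855610370636, 0.23662514984607697), 0.04422098398208618, 1191, np.float64(0.038173707559070014))
twin ((0.41669538617134094, -0.164406418800354), 0.03499777615070343, 640, np.float64(0.05249226878703722))
single [0.3886 0.2326 0.038 ] (np.float64(-51.73358366821303), np.float64(0.025876961092884267))
twin [ 0.4145 -0.1627  0.052 ] (np.float64(-64.33925422623777), np.float64(0.028545630673637933))
LB [0.6079 0.0721 0.046 ] (np.float64(-49.0018574498187), np.float64(0.03633483480932095))
SB [0.4485 0.0563 0.048 ] (np.float64(-16.193538837299474), np.float64(0.02859654262211855))
short [0.5428 0.0065 0.007 ] (np.float64(-149.33035470385903), np.float64(0.0517722604108688))
long [0.5082 0.126  0.007 ] (np.float64(-175.25007627449241), np.float64(0.08398200700991537))
[[0.5142 0.2614]
 [0.4532 0.3462]
 [0.316  0.2444]
 [0.3754 0.16  ]] [np.float64(0.1719174768472678), np.float64(0.10447323805980518), np.float64(0.17087861987887462), np.float64(0.10319089547247515)]
y yaw 36.35834096365422
[[ 0.5388 -0.1616]
 [ 0.4795 -0.0621]
 [ 0.3503 -0.1356]
 [ 0.4084 -0.2359]] [np.float64(0.1500630605666246), np.float64(0.11586712143767378), np.float64(0.14866978954991977), np.float64(0.11600080187421392)]
y yaw 29.6649346563892
[[-3.56968573e-05 -9.62117369e-01 -2.72635594e-01  7.04814715e-02]
 [ 9.99999893e-01 -1.59975358e-04  4.33612556e-04 -3.82593186e-04]
 [-4.60801148e-04 -2.72635550e-01  9.62117272e-01 -1.45966916e-01]
 [ 0.00000000e+00  0.00000000e+00  0.00000000e+00  1.00000000e+00]] 64.86744735915121
```

Everything agrees with the given sizes. I'll move over the large bush for a wrist view.

```bash
python3 -m jog '[[[10,50,0],-0.1],[[20,100,0],-0.2],[[30,150,0],-0.3],[[40,200,0],-0.4],[[50,250,0],-0.5],[[60,300,0],-0.5],[[70,350,0],-0.5],[[80,400,-20],-0.5],[[90,440,-40],-0.5],[[100,480,-60],-0.5]]' 88
python3 -m jog '[[[7,45,-27],0],[[7,45,-27],0],[[7,45,-27],0]]'
python3 - <<'E'
from h import *
d=grab("wrist");save(d,"w1",k=1.25);s=read_state();print(s["eef_pos"],s["ee_rot"],s["joints"])
E
```

```text
time_s: 1.2
eef_pos: [0.6001, 0.0264, 0.18]
ee_rot: [3.097, 0.524, 0.003]
contact_force: [-0.1, -0.9, -0.2]
gripper_width: 0.0878
grasp_force: 0.0
time_s: 1.5
eef_pos: [0.6057, 0.0704, 0.1515]
ee_rot: [3.097, 0.528, -0.005]
contact_force: [-0.0, -0.3, -0.4]
gripper_width: 0.0882
grasp_force: 0.0
[0.60647377 0.06928257 0.15275342] [ 3.09686082e+00  5.25181470e-01 -1.28074519e-03] [ 7.32717146e-02  2.10405824e-01  1.83398148e+00 -6.63334372e-04
  1.09796849e+00  1.30839657e+00]
```

View pics/w1.png

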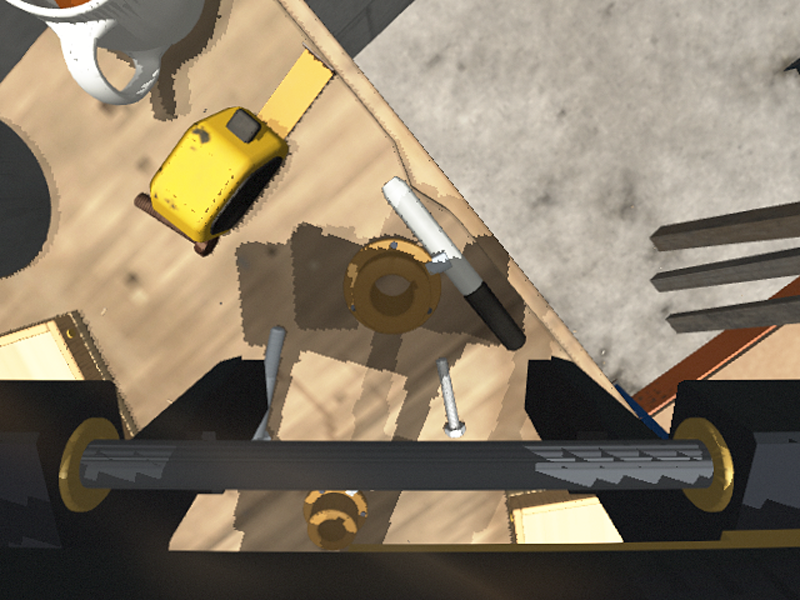

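Wrist view: large bush collar at about (392,275) with its tongue at (437,262), next to the marker pen. The rusty bolt is under the tape at (175,225). Short bolt is at (450,400) and long bolt at (272,380). Next, a depth fit.

```bash
cat >> h.py <<'E'
def world(d):
    vv,uu=np.mgrid[0:480,0:640]
    return (d["T"][:3,3]+ray(d,np.c_[uu.ravel(),vv.ravel()])*d["depth"].ravel()[:,None]).reshape(480,640,3)
def fit(d,c,rad,z0,z1,R0):
    """robust: fixed-radius circle on outer boundary points in z-slice"""
    W=world(d);m=(np.hypot(W[...,0]-c[0],W[...,1]-c[1])<rad)&(W[...,2]>z0)&(W[...,2]<z1)&(d["depth"]>0)
    p=W[m];c2,r=cv2.minEnclosingCircle(p[:,:2].astype(np.float32))
    from scipy.optimize import least_squares
    m8=m.astype(np.uint8);cs,_=cv2.findContours(m8,cv2.RETR_EXTERNAL,cv2.CHAIN_APPROX_NONE)
    k=max(cs,key=len)[:,0];q=atz(d,k,np.median(p[:,2]))[:,:2]
    s=least_squares(lambda a:np.hypot(*(q-a[:2]).T)-a[2],[*c2,R0],loss="soft_l1",f_scale=.001).x
    return dict(enc=np.round([*c2,r],4),ls=s.round(4),z=np.median(p[:,2]).round(4),n=len(p))
E
python3 - <<'E'
from h import *
d=load("wrist")
print(fit(d,(.608,.072),.035,.040,.052,.022))
print(fit(d,(.608,.072),.045,.023,.034,.029))
for px in [(437,262),(446,258),(392,275)]: print(atz(d,np.array(px)/1.25,.028))
save(d,"w1c",(260,175,400,275),5)
E
```

```text
{'enc': array([0.6072, 0.0739, 0.0223]), 'ls': array([0.6077, 0.0742, 0.0218]), 'z': np.float64(0.0459), 'n': 2269}
{'enc': array([0.6102, 0.0715, 0.0331]), 'ls': array([0.6073, 0.0738, 0.0281]), 'z': np.float64(0.028), 'n': 1864}
[[0.63051467 0.05430933 0.028     ]]
[[0.63443682 0.05022935 0.028     ]]
[[0.61460605 0.07636759 0.028     ]]
```

View pics/w1c.png

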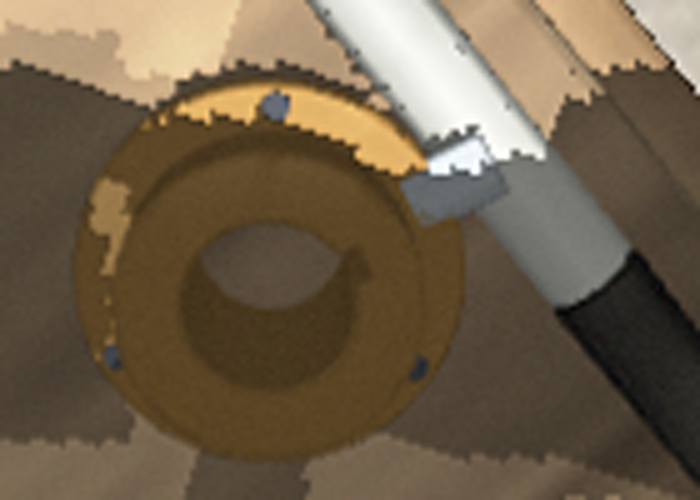

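Run:
```python
from h import *
d=load("wrist")
q=atz(d,[(260+495/5,175+163/5),(260+420/5,175+198/5)],.028)[:,:2]
c=np.array([.6075,.0740])
for p in q: e=p-c;print(np.hypot(*e),np.degrees(np.arctan2(e[1],e[0])))
e=q[0]-q[1];print(np.degrees(np.arctan2(e[1],e[0])))
```

```text
0.03694032214617757 -43.84143817989067
0.025019456998203324 -43.28475529666438
-45.00950569926757
```

```bash
python3 -m jog '[[[1,5,-40],0],[[1,5,-80],0],[[1,5,-105],0],[[1,5,-122],0],[[1,5,-122],0],[[1,5,-122],0]]' 88
python3 -m jog '[[[0,0,0],0],[[0,0,0],0],[[0,0,0],0],[[0,0,0],0],[[0,0,0],0]]' 30
```

```text
time_s: 2.15
eef_pos: [0.6085, 0.073, 0.0321]
ee_rot: [3.098, 0.521, 0.002]
contact_force: [-1.4, -0.5, 1.5]
gripper_width: 0.088
grasp_force: 0.0
time_s: 2.65
eef_pos: [0.6078, 0.0745, 0.0313]
ee_rot: [3.098, 0.524, 0.001]
contact_force: [0.1, -0.5, 0.5]
gripper_width: 0.05
grasp_force: 0.0
```

```bash
python3 -m jog '[[[0,0,0],0],[[0,0,0],0],[[0,0,0],0],[[0,0,5],0],[[0,0,15],0],[[0,0,45],0],[[0,0,90],0],[[-10,5,129],0],[[-50,28,129],0],[[-90,50,129],0]]' 30
python3 -m jog '[[[-40,23,0],0],[[-80,45,0],0],[[-120,68,0],0],[[-150,86,0],0],[[-172,98,0],0],[[-172,98,0],0],[[-172,98,0],0]]'
python3 - <<'E'
from h import *
s=read_state();print(s["eef_pos"],s["ee_rot"],s["joints"],s["gripper_width"])
d=grab("wrist");save(d,"w2",k=1.25)
print(fit(d,(.389,.2365),.06,.033,.043,.044))
E
```

```text
time_s: 3.65
eef_pos: [0.5186, 0.125, 0.1628]
ee_rot: [-3.097, -0.521, -0.007]
contact_force: [-1.1, -0.6, -2.9]
gripper_width: 0.0431
grasp_force: 30.0
time_s: 4.35
eef_pos: [0.3455, 0.2226, 0.1604]
ee_rot: [-3.097, -0.526, -0.002]
contact_force: [-0.2, 0.0, -2.3]
gripper_width: 0.0432
grasp_force: 30.0
[0.34547613 0.22257431 0.1603572 ] [-3.09712878e+00 -5.26213924e-01 -1.83727651e-03] [ 5.11964623e-01 -1.88954478e-01  2.22259092e+00 -3.58050345e-04
  1.10682850e+00  1.74632770e+00] 0.04322271128401777
{'enc': array([0.3897, 0.2383, 0.0442]), 'ls': array([0.39  , 0.2384, 0.0431]), 'z': np.float64(0.0374), 'n': 7977}
```

View pics/w2.png

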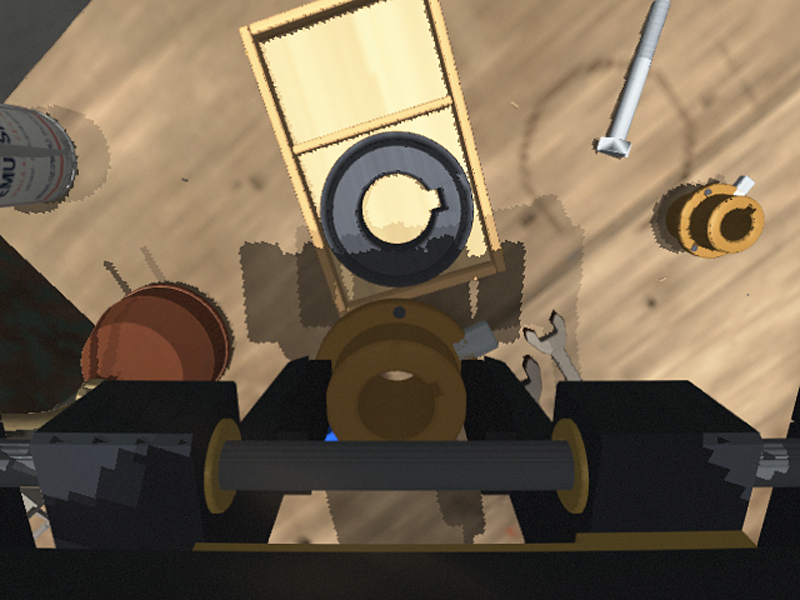

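Pulley centre is at about (398,208), with the keyway end at (443,199). Tray edge runs (438,3)→(505,270). The held bush's tongue tip is at about (492,333) and its collar centre at (397,400).

Run:
```python
from h import *
d=load("wrist")
def yw(a,b): e=(b-a)[:2];return np.degrees(np.arctan2(e[1],e[0])).round(2),np.hypot(*e).round(4)
p=lambda u,v,z:atz(d,(u/1.25,v/1.25),z)[0]
print("right edge",yw(p(505,270,.024),p(438,0,.024)),"left",yw(p(338,300,.024),p(241,28,.024)),"div",yw(p(294,152,.02),p(452,100,.02)))
c=np.array([.3898,.2384,0]);print("keyway",yw(c,p(443,199,.038)))
z=.1604-.031
print(fit(d,(.3455,.2226),.035,z+.042,z+.05,.022))
print("tongue tip",yw(np.array([.3455,.2226,0]),p(491,332,z+.028)))
# keyway by depth: points below hub, within r 22.5..27.5
W=world(d);e=W[...,:2]-c[:2];r=np.hypot(e[...,0],e[...,1])
# use ray intersection with hub plane for void pixels
vv,uu=np.mgrid[0:480,0:640];H=atz(d,np.c_[uu.ravel(),vv.ravel()],.0375).reshape(480,640,3)[...,:2]-c[:2]
rr=np.hypot(H[...,0],H[...,1]);m=(W[...,2]<.030)&(d["depth"]>0)
b=m&(rr<.03);print("bore centroid",H[b&(rr<.0205)].mean(0))
k=m&(rr>.0235)&(rr<.029);a=np.degrees(np.arctan2(H[k][:,1],H[k][:,0]));print(k.sum(),a.mean(),a.min(),a.max(),rr[k].max())
save(d,"x",(0,0,1,1))
```

```text
right edge (np.float64(36.09), np.float64(0.153)) left (np.float64(36.66), np.float64(0.1596)) div (np.float64(-53.52), np.float64(0.0951))
keyway (np.float64(-54.91), np.float64(0.0272))
{'enc': array([0.3552, 0.226 , 0.0335]), 'ls': array([0.3473, 0.2237, 0.0224]), 'z': np.float64(0.1752), 'n': 6150}
tongue tip (np.float64(-41.0), np.float64(0.0361))
bore centroid [0.00030176 0.00013422]
73 -52.94115063964417 -67.57402912706505 -39.49674876790113 0.026890679106011235
```

```bash
cat >> h.py <<'E'
def held(d,s,ztop,Rc,w=.014):
    from scipy.optimize import least_squares
    W=world(d);M=R.from_rotvec(s["ee_rot"]).as_matrix();L=(W-s["eef_pos"])@M
    m=(abs(L[...,1])<w)&(abs(L[...,0])<.04)&(abs(W[...,2]-ztop)<.003)&(d["depth"]>0)
    q=L[m];b=np.round(q[:,1]/.002)
    o=[];
    for i in np.unique(b):
        x=q[b==i];o+= [x[x[:,0].argmax(),:2]]+[x[x[:,0].argmin(),:2]]
    o=np.array(o)
    return o
E
python3 - <<'E'
from h import *
d=load("wrist");s=read_state();print((held(d,s,.1754,.022)*1000).round(1).tolist())
E
```

```text
[[17.2, -13.4], [-12.2, -13.8], [18.4, -11.2], [-12.5, -12.6], [19.3, -9.7], [-12.3, -10.6], [20.1, -7.5], [-12.6, -7.1], [20.7, -6.1], [-13.1, -5.5], [21.1, -3.0], [-13.3, -3.5], [21.3, -2.6], [-13.4, -2.3], [21.1, -0.0], [-13.2, 0.5], [21.3, 1.8], [-13.0, 2.1], [20.7, 4.1], [-12.6, 4.8], [20.0, 5.2], [-12.3, 5.2], [19.9, 7.7], [-12.0, 8.8], [18.7, 9.0], [-12.5, 10.8], [17.2, 11.2], [-11.7, 11.8], [15.5, 13.6], [-12.5, 13.1]]
```

```bash
python3 -m jog '[[[20,7,0],-0.1],[[45,15,0],-0.2],[[45,15,-40],-0.2],[[45,15,-70],-0.2],[[45,15,-82],-0.2],[[45,15,-82],-0.2],[[45,15,-87],-0.2],[[45,15,-91],-0.2],[[45,15,-95],-0.2],[[45,15,-95],-0.2]]'
```

```text
time_s: 5.4
eef_pos: [0.3908, 0.2375, 0.0652]
ee_rot: [-3.134, -0.212, -0.001]
contact_force: [0.5, -0.1, -2.9]
gripper_width: 0.0431
grasp_force: 30.0
```

The foot has entered freely. Lowering on towards the key.

```bash
python3 -m jog '[[[0,0,-2],0],[[0,0,-4],0],[[0,0,-4],0]]'; python3 -m jog '[[[0,0,-3],0],[[0,0,-3],0]]'
```

```text
time_s: 5.7
eef_pos: [0.3905, 0.2373, 0.0608]
ee_rot: [3.134, 0.212, -0.0]
contact_force: [-0.5, 0.9, -2.2]
gripper_width: 0.0431
grasp_force: 30.0
time_s: 5.9
eef_pos: [0.3904, 0.2372, 0.0576]
ee_rot: [3.134, 0.212, -0.001]
contact_force: [-0.5, 0.1, -3.0]
gripper_width: 0.0432
grasp_force: 30.0
```

```bash
python3 -m jog '[[[0,0,-4],0],[[0,0,-8],0],[[0,0,-9],0],[[0,0,-9],0]]'; python3 -m jog '[[[0,0,-1],0],[[0,0,-2],0],[[0,0,-3],0],[[0,0,-3],0]]'
```

```text
time_s: 6.3
eef_pos: [0.3903, 0.2372, 0.0485]
ee_rot: [3.134, 0.212, -0.001]
contact_force: [-0.6, -0.0, -3.6]
gripper_width: 0.0435
grasp_force: 30.0
time_s: 6.7
eef_pos: [0.3909, 0.2375, 0.047]
ee_rot: [3.134, 0.212, -0.0]
contact_force: [-4.1, -2.8, 6.1]
gripper_width: 0.0433
grasp_force: 30.0
```

```bash
python3 -m jog '[[[0,0,0],0],[[0,0,0],0],[[0,0,0],0],[[0,0,0],0],[[0,0,10],0],[[0,0,40],0],[[0,0,80],0],[[0,0,110],0],[[0,0,110],0]]' 88
python3 - <<'E'
from h import *
s=read_state();print(s["eef_pos"])
d=grab("wrist");save(d,"w3",(180,100,460,320),2.8)
print(fit(d,(.39,.2385),.03,.056,.068,.022),fit(d,(.39,.2385),.045,.039,.049,.029))
E
python3 -m jog '[[[15,-48,0],0.13],[[30,-96,0],0.26],[[45,-140,0],0.4],[[56,-180,0],0.4],[[56,-180,0],0.4],[[56,-180,0],0.4]]'
python3 - <<'E'
from h import *
s=read_state();print(s["eef_pos"],s["ee_rot"],s["joints"])
d=grab("wrist");
print(fit(d,(.4465,.057),.026,.043,.053,.016),fit(d,(.4465,.057),.04,.025,.035,.022))
f=cv2.resize(d["frame"][130:290,230:430,::-1],None,fx=3.5,fy=3.5,interpolation=cv2.INTER_CUBIC);g=cv2.imread("pics/w3.png")
cv2.imwrite("pics/w3.png",np.hstack([cv2.resize(g,(400,314)),cv2.resize(f,(400,320))[:314]]))
E
```

```text
time_s: 7.6
eef_pos: [0.3942, 0.2393, 0.1618]
ee_rot: [-3.13, -0.211, -0.015]
contact_force: [0.8, 0.1, 0.7]
gripper_width: 0.0879
grasp_force: 0.0
[0.39417807 0.23926284 0.16177257]
{'enc': array([0.3899, 0.238 , 0.0225]), 'ls': array([0.3907, 0.238 , 0.0218]), 'z': np.float64(0.0619), 'n': 2322} {'enc': array([0.391 , 0.238 , 0.0366]), 'ls': array([0.3903, 0.2376, 0.0282]), 'z': np.float64(0.0439), 'n': 2031}
time_s: 8.25
eef_pos: [0.4459, 0.056, 0.1547]
ee_rot: [-3.031, -0.823, 0.004]
contact_force: [0.3, 0.4, 0.8]
gripper_width: 0.0878
grasp_force: 0.0
[0.44591708 0.05602507 0.15473126] [-3.03100172 -0.82339264  0.003795  ] [ 6.93593794e-02 -9.79354334e-02  2.15600536e+00  2.87703428e-04
  1.08603692e+00  1.10951024e+00]
{'enc': array([0.4469, 0.059 , 0.0164]), 'ls': array([0.4473, 0.0596, 0.0158]), 'z': np.float64(0.0478), 'n': 1148} {'enc': array([0.4508, 0.058 , 0.0261]), 'ls': array([0.4473, 0.0594, 0.0212]), 'z': np.float64(0.03), 'n': 1227}
```

View pics/w3.png

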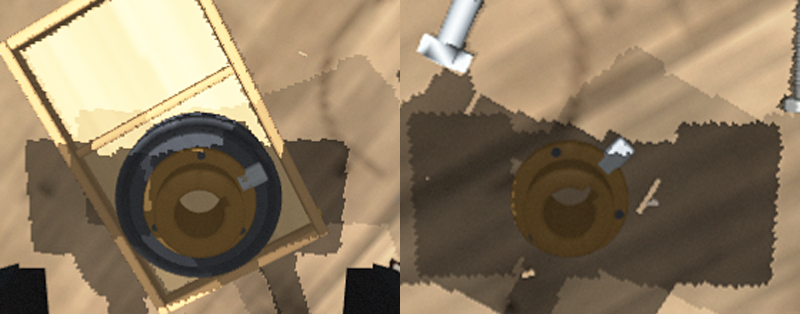

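Left panel: the large bush is seated (flange at 44 mm, collar top at 62 mm). Right panel: the small bush's tongue tip is at about (630,148).

```bash
python3 - <<'E'
from h import *
d=load("wrist")
q=atz(d,[(230+229/2,130+149/2),(230+206/2,130+164/2)],.030)[:,:2]
c=np.array([.4471,.0594])
for p in q: e=p-c;print(np.hypot(*e),np.degrees(np.arctan2(e[1],e[0])))
E
python3 -m jog '[[[1,3,-40],0],[[1,3,-80],0],[[1,3,-105],0],[[1,3,-121],0],[[1,3,-121],0],[[1,3,-121],0]]' 88
python3 -m jog '[[[0,0,0],0],[[0,0,0],0],[[0,0,0],0],[[0,0,0],0],[[0,0,0],0],[[0,0,0],0],[[0,0,0],0],[[0,0,0],0]]' 20
```

```text
0.029083908188975445 -18.570546020856085
0.01925643938871551 -14.828766792466206
time_s: 8.9
eef_pos: [0.447, 0.0616, 0.0347]
ee_rot: [-3.029, -0.833, 0.002]
contact_force: [0.7, 0.3, 0.1]
gripper_width: 0.0876
grasp_force: 0.0
time_s: 9.7
eef_pos: [0.4478, 0.0602, 0.035]
ee_rot: [3.03, 0.83, 0.0]
contact_force: [-0.3, -1.0, 0.7]
gripper_width: 0.0311
grasp_force: 30.0
```

```bash
python3 -m jog '[[[0,0,10],0],[[0,0,40],0],[[0,0,80],-0.1],[[-10,-20,115],-0.25],[[-20,-60,135],-0.4],[[-35,-105,135],-0.55],[[-50,-150,135],-0.7],[[-70,-190,135],-0.75],[[-76,-214,135],-0.75],[[-76,-214,135],-0.75]]' 20
python3 -m jog '[[[0,0,0],0],[[0,0,0],0]]'
python3 - <<'E'
from h import *
s=read_state();print(s["eef_pos"],s["ee_rot"],s["joints"],s["gripper_width"])
d=grab("wrist");save(d,"w4",k=1.25)
print(fit(d,(.4167,-.1644),.05,.046,.058,.035))
print((held(d,s,s["eef_pos"][2]+.013,.016)*1000).round(1).tolist())
E
```

```text
time_s: 10.7
eef_pos: [0.3706, -0.1559, 0.1705]
ee_rot: [3.122, -0.344, 0.001]
contact_force: [0.5, -0.3, -1.0]
gripper_width: 0.031
grasp_force: 30.0
time_s: 10.9
eef_pos: [0.3717, -0.1529, 0.17]
ee_rot: [-3.123, 0.336, 0.0]
contact_force: [0.1, 0.7, -0.8]
gripper_width: 0.031
grasp_force: 30.0
[ 0.37174549 -0.1528997   0.1699842 ] [-3.12294217e+00  3.36478775e-01  1.91408274e-04] [-4.52622054e-01 -2.18297122e-01  2.22705665e+00  5.52828152e-04
  1.13314281e+00  1.33260012e+00] 0.031002409438662712
{'enc': array([ 0.4178, -0.1622,  0.0353]), 'ls': array([ 0.4182, -0.1624,  0.0343]), 'z': np.float64(0.0512), 'n': 6091}
[[8.8, -13.2], [-10.4, -13.6], [10.5, -11.9], [-13.0, -11.3], [12.2, -9.3], [-13.1, -10.4], [13.4, -7.3], [-13.0, -8.8], [14.1, -5.0], [-13.0, -6.0], [14.7, -3.5], [-13.1, -3.6], [14.9, -2.3], [-13.0, -2.0], [15.0, 0.4], [-12.9, -0.4], [14.7, 1.5], [-13.0, 1.2], [14.3, 3.0], [-13.1, 4.0], [13.8, 5.4], [-13.3, 6.8], [12.5, 7.3], [-13.3, 8.0], [11.2, 9.2], [-13.2, 9.7], [9.5, 11.1], [-11.5, 11.7], [6.2, 13.2], [-8.5, 13.1]]
```

View pics/w4.png

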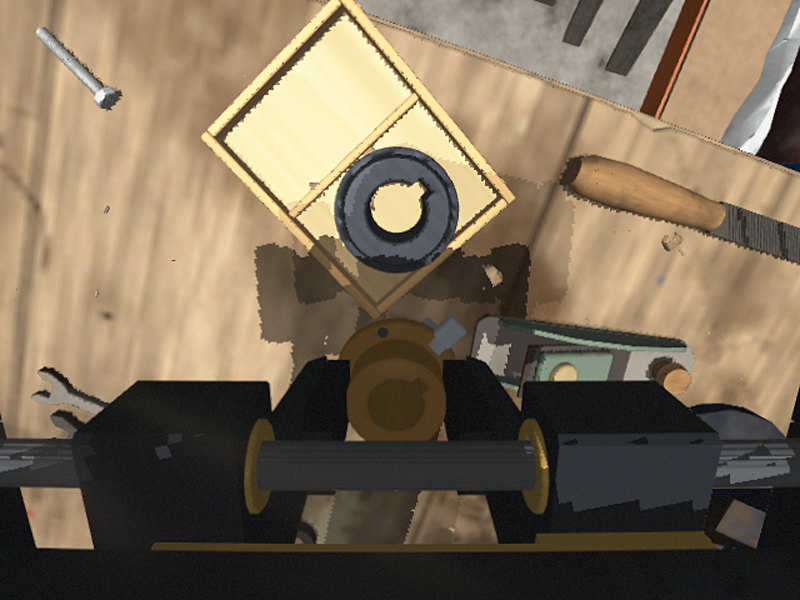

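Twin pulley centre is at about (397,208), with the keyway corner end at (424,187). Held tongue tip is at about (459,325). Tray edges run (378,316)→(203,136) and (515,200)→(342,0).

Run:
```python
from h import *
d=load("wrist")
def yw(a,b): e=(b-a)[:2];return np.degrees(np.arctan2(e[1],e[0])).round(2),np.hypot(*e).round(4)
p=lambda u,v,z:atz(d,(u/1.25,v/1.25),z)[0]
print("right",yw(p(515,200,.024),p(342,0,.024)),"left",yw(p(378,316,.024),p(203,136,.024)),"div",yw(p(292,217,.02),p(416,94,.02)))
z=.135
print("tongue tip",yw(np.array([.371,-.1517,0]),p(459,325,z+.030)),"inner",yw(p(440,346,z+.03),p(459,325,z+.030)))
c=np.array([.418,-.1624]);W=world(d)
vv,uu=np.mgrid[0:480,0:640];H=atz(d,np.c_[uu.ravel(),vv.ravel()],.0515).reshape(480,640,3)[...,:2]-c
rr=np.hypot(*np.moveaxis(H,-1,0));m=(W[...,2]<.044)&(d["depth"]>0)
k=m&(rr>.0185)&(rr<.025);a=np.degrees(np.arctan2(H[k][:,1],H[k][:,0]));print(k.sum(),a.mean(),a.min(),a.max())
print("bore",H[m&(rr<.016)].mean(0))
save(d,"w4c",(255,105,385,290),3.2)
```

```text
right (np.float64(31.02), np.float64(0.1486)) left (np.float64(30.29), np.float64(0.1507)) div (np.float64(-59.37), np.float64(0.1041))
tongue tip (np.float64(-59.12), np.float64(0.0298)) inner (np.float64(-51.75), np.float64(0.0098))
61 -59.62164088061438 -73.39528579397394 -45.658852274025854
bore [ 3.93087118e-04 -4.38402029e-05]
```

View pics/w4c.png

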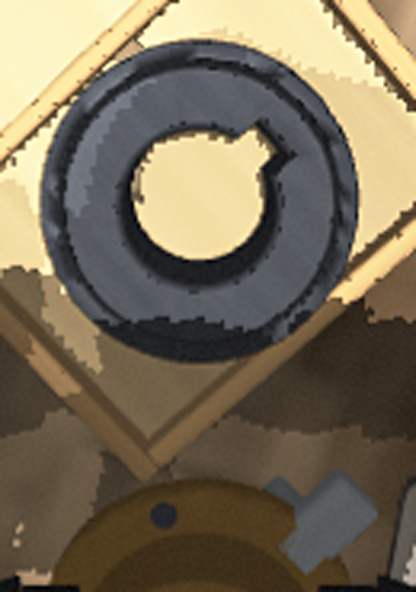

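The key is already aligned to within about 1°. Inserting.

```bash
python3 -m jog '[[[25,-5,0],-0.01],[[47,-11,-20],-0.01],[[47,-11,-50],-0.01],[[47,-11,-72],-0.01],[[47,-11,-77],-0.01],[[47,-11,-81],-0.01],[[47,-11,-85],-0.01],[[47,-11,-87],-0.01],[[47,-11,-87],-0.01]]'
python3 -m jog '[[[0,0,-2],0],[[0,0,-4],0],[[0,0,-4],0]]'; python3 -m jog '[[[0,0,-3],0],[[0,0,-3],0]]'
```

```text
time_s: 11.85
eef_pos: [0.4192, -0.1648, 0.0836]
ee_rot: [3.121, -0.353, 0.002]
contact_force: [0.7, 0.3, -1.6]
gripper_width: 0.031
grasp_force: 30.0
time_s: 12.15
eef_pos: [0.4188, -0.1644, 0.079]
ee_rot: [-3.121, 0.354, -0.001]
contact_force: [2.0, 2.6, -0.9]
gripper_width: 0.0311
grasp_force: 30.0
time_s: 12.35
eef_pos: [0.4186, -0.1644, 0.0756]
ee_rot: [-3.121, 0.353, 0.0]
contact_force: [2.0, 2.8, -2.1]
gripper_width: 0.031
grasp_force: 30.0
```

```bash
python3 -m jog '[[[0.5,0.7,-4],0],[[0.5,0.7,-8],0],[[0.5,0.7,-11],0],[[0.5,0.7,-11],0]]'; python3 -m jog '[[[0,0,-1],0],[[0,0,-2],0],[[0,0,-3],0],[[0,0,-3],0]]'
```

```text
time_s: 12.75
eef_pos: [0.4184, -0.1639, 0.0641]
ee_rot: [-3.122, 0.353, 0.003]
contact_force: [0.3, -0.3, -0.5]
gripper_width: 0.0314
grasp_force: 30.0
time_s: 13.15
eef_pos: [0.4193, -0.1642, 0.0629]
ee_rot: [3.121, -0.353, -0.0]
contact_force: [-3.2, 0.9, 5.6]
gripper_width: 0.0315
grasp_force: 30.0
```

```bash
python3 -m jog '[[[0,0,0],0],[[0,0,0],0],[[0,0,0],0],[[0,0,0],0],[[0,0,10],0],[[0,0,40],0],[[0,0,80],0],[[0,0,95],0],[[0,0,95],0]]' 88
python3 - <<'E'
from h import *
d=grab("wrist");print(fit(d,(.418,-.1625),.023,.070,.080,.016),fit(d,(.418,-.1625),.035,.053,.063,.022))
save(d,"a",(215,110,415,310),2)
E
python3 -m jog '[[[25,35,0],0.15],[[50,70,0],0.3],[[75,105,0],0.45],[[100,140,0],0.6],[[124,170,0],0.76],[[124,170,0],0.76],[[124,170,0],0.76],[[124,170,0],0.76]]'
python3 - <<'E'
from h import *
s=read_state();print(s["eef_pos"],s["ee_rot"])
d=grab("wrist");save(d,"b",(215,110,415,310),2)
cv2.imwrite("pics/w5.png",np.hstack([cv2.imread("pics/a.png"),cv2.imread("pics/b.png")]))
E
```

```text
time_s: 14.05
eef_pos: [0.4216, -0.1651, 0.1608]
ee_rot: [3.119, -0.353, 0.011]
contact_force: [0.5, 0.5, -0.1]
gripper_width: 0.0876
grasp_force: 0.0
{'enc': array([ 0.418 , -0.1633,  0.0164]), 'ls': array([ 0.4187, -0.1636,  0.0159]), 'z': np.float64(0.0757), 'n': 1379} {'enc': array([ 0.4186, -0.1636,  0.0298]), 'ls': array([ 0.4185, -0.1638,  0.0212]), 'z': np.float64(0.0579), 'n': 1518}
time_s: 14.9
eef_pos: [0.5416, 0.0055, 0.1555]
ee_rot: [-3.03, -0.828, 0.005]
contact_force: [0.7, 0.3, 0.8]
gripper_width: 0.088
grasp_force: 0.0
[0.54159538 0.00549033 0.1554804 ] [-3.03000225 -0.82778167  0.0048817 ]
```

View pics/w5.png

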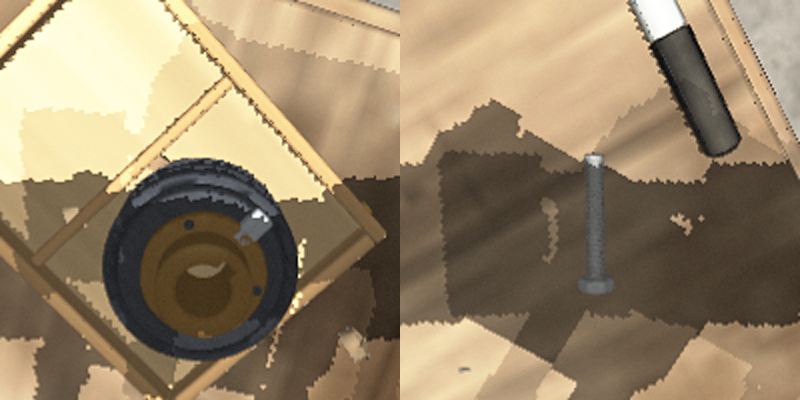

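The small bush is seated (collar top at 76 mm). In the right panel the short bolt runs from (593,156) to its head at (596,290).

Run:
```python
from h import *
d=load("wrist");s=read_state()
a,b=atz(d,[(215+193/2,110+156/2),(215+196/2,110+290/2)],.007)
print(a,b,np.hypot(*(b-a)[:2]),"mid",(a+b)/2,"axis yaw",np.degrees(np.arctan2(*(a-b)[1::-1])),"toolx",np.degrees(2*np.arctan2(s["ee_rot"][1],s["ee_rot"][0]))%360, s["eef_pos"])
```

```text
[0.56546657 0.02490877 0.007     ] [ 0.518794   -0.00383541  0.007     ] 0.05481383368302905 mid [0.54213029 0.01053668 0.007     ] axis yaw 31.627622794954984 toolx 30.53046457074811 [0.54178655 0.00521997 0.15584858]
```

```bash
python3 -m jog '[[[1,5,-20],0.02],[[1,5,-50],0.02],[[1,5,-90],0.02],[[1,5,-130],0.02],[[1,5,-145],0.02],[[1,5,-152],0.02],[[1,5,-152],0.02],[[1,5,-152],0.02]]' 40
python3 -m jog '[[[0,0,0],0],[[0,0,0],0],[[0,0,0],0],[[0,0,0],0],[[0,0,0],0],[[0,0,0],0]]' 4
```

```text
time_s: 15.75
eef_pos: [0.5458, 0.0108, 0.0067]
ee_rot: [3.021, 0.859, 0.005]
contact_force: [-0.2, 0.2, 0.6]
gripper_width: 0.04
grasp_force: 0.0
time_s: 16.35
eef_pos: [0.5444, 0.0112, 0.0053]
ee_rot: [3.021, 0.86, 0.001]
contact_force: [-0.3, -0.1, 3.6]
gripper_width: 0.0062
grasp_force: 30.0
```

```bash
python3 -m jog '[[[0,0,0],0],[[0,0,0],0],[[0,0,-3],0],[[0,0,-3.5],0],[[0,0,-3.5],0]]' 25
python3 -m jog '[[[0,0,0],0],[[0,0,0],0],[[0,0,0],0],[[0,0,0],0],[[0,0,0],0]]' 4
```

```text
time_s: 16.85
eef_pos: [0.5438, 0.011, 0.001]
ee_rot: [-3.021, -0.86, 0.001]
contact_force: [0.6, -0.5, -0.0]
gripper_width: 0.0251
grasp_force: 0.0
time_s: 17.35
eef_pos: [0.5442, 0.011, 0.0015]
ee_rot: [3.021, 0.86, 0.0]
contact_force: [-0.1, -0.6, 0.3]
gripper_width: 0.0067
grasp_force: 30.0
```

```bash
python3 -m jog '[[[0,0,5],0],[[0,0,25],0],[[0,0,65],0],[[0,0,100],0.15],[[-10,30,118],0.3],[[-25,70,118],0.45],[[-40,110,118],0.6],[[-55,155,118],0.75],[[-70,200,118],0.9],[[-80,240,118],1.05]]' 4
python3 -m jog '[[[-7,36,0],0.15],[[-7,36,0],0.3],[[-7,36,0],0.45],[[-7,36,0],0.6],[[-7,36,0],0.6],[[-7,36,0],0.6]]'
python3 - <<'E'
from h import *
s=read_state();print(s["eef_pos"],s["ee_rot"],s["joints"],s["gripper_width"])
print(np.degrees(2*np.arctan2(s["ee_rot"][1],s["ee_rot"][0])))
d=grab("wrist");save(d,"w6",k=1.25)
E
```

```text
time_s: 18.35
eef_pos: [0.4629, 0.2529, 0.12]
ee_rot: [-2.176, -2.266, -0.001]
contact_force: [0.1, -1.1, -0.7]
gripper_width: 0.0066
grasp_force: 30.0
time_s: 18.95
eef_pos: [0.4571, 0.287, 0.1197]
ee_rot: [1.423, 2.801, 0.0]
contact_force: [0.3, 0.7, -0.6]
gripper_width: 0.0068
grasp_force: 30.0
[0.45713007 0.28703938 0.11965668] [1.42328858e+00 2.80057845e+00 2.66072375e-04] [ 5.14539371e-01  1.15913932e-01  2.01173244e+00  1.44109140e-05
  1.01375108e+00 -1.15872792e-01] 0.006776064124826122
126.11951983439168
```

View pics/w6.png

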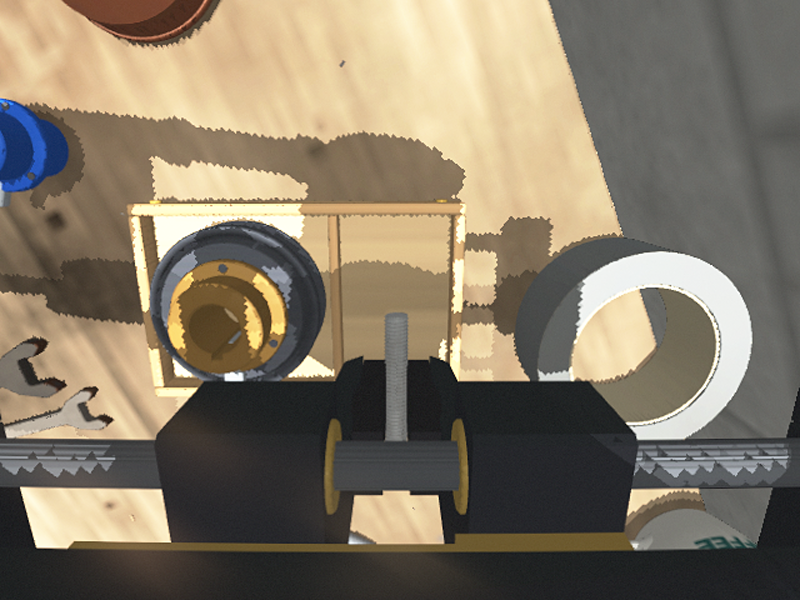

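The bolt is held vertically in view over the compartment (x 342–455). I'll check the tape roll's height against the gripper body's clearance.

Run:
```python
from h import *
d=load("wrist");s=read_state()
for n,p in dict(tape_left=(585,330),tape_top=(640,265),tape_r=(735,330),bushtop=(180,315),fl=(395,250),wallR=(459,235),wallL=(335,235),wallRo=(465,235)).items():
    w=atd(d,np.array(p)/1.25)[0];M=R.from_rotvec(s["ee_rot"]).as_matrix();print(n,w.round(4),((w-s["eef_pos"])@M).round(4))
W=world(d);m=(W[...,2]>.04)&(W[...,1]>.33)&(d["depth"]>0);L=((W-s["eef_pos"])@R.from_rotvec(s["ee_rot"]).as_matrix())[m]
k=(L[:,2]>.03)&(L[:,0]>-.04)&(L[:,0]<.08);print(L[k][:,1].min(),L[k][:,1].max(),W[m][k][:,2].max())
```

```text
tape_left [ 0.5616  0.3363 -0.    ] [-0.0217  0.1133  0.1197]
tape_top [0.5343 0.3772 0.0483] [0.0274 0.1154 0.0714]
tape_r [0.5956 0.3818 0.0485] [-0.005   0.1676  0.0711]
bushtop [0.3741 0.2351 0.0621] [ 0.0071 -0.0977  0.0576]
fl [0.4408 0.3093 0.0081] [ 0.0277 -0.0002  0.1115]
wallR [0.4613 0.337  0.0233] [0.038  0.0327 0.0963]
wallL [0.4098 0.2988 0.0196] [ 0.0375 -0.0314  0.1   ]
wallRo [ 4.685e-01  3.383e-01 -4.000e-04] [0.0348 0.0393 0.1201]
0.07411416149497808 0.2139307174607587 0.06789725327162743
```

```bash
python3 -m jog '[[[0,0,-30],0],[[0,0,-70],0],[[0,0,-95],0],[[0,0,-105],0],[[0,0,-109],0],[[0,0,-109],0],[[0,0,-109],0]]'
python3 -m jog '[[[0,0,0],0],[[0,0,0],0],[[0,0,0],0],[[0,0,5],0],[[0,0,30],0],[[0,0,70],0],[[0,0,110],0],[[0,0,110],0]]' 18
python3 - <<'E'
from h import *
d=grab("wrist");save(d,"w7a",(80,140,400,320),1.25)
E
```

```text
time_s: 19.7
eef_pos: [0.4585, 0.2878, 0.012]
ee_rot: [1.418, 2.801, 0.004]
contact_force: [0.9, -0.1, -0.4]
gripper_width: 0.007
grasp_force: 30.0
time_s: 20.5
eef_pos: [0.4614, 0.2895, 0.1274]
ee_rot: [1.415, 2.797, 0.016]
contact_force: [0.7, 0.4, 0.8]
gripper_width: 0.018
grasp_force: 0.0
```

```bash
python3 -m jog '[[[10,-30,33],0.15],[[20,-60,33],0.3],[[30,-90,33],0.45],[[40,-120,33],0.6],[[50,-160,33],0.75],[[50,-160,33],0.9],[[50,-160,33],1.02],[[50,-160,33],1.02],[[50,-160,33],1.02]]' 50
python3 - <<'E'
from h import *
s=read_state();print(s["eef_pos"],s["ee_rot"],s["joints"])
d=grab("wrist");save(d,"b",(200,100,440,320),1.66)
t=grab("top");save(t,"c",(160,175,290,300),3.0)
b=cv2.imread("pics/b.png");c=cv2.imread("pics/c.png");o=np.zeros((375,800,3),np.uint8);o[:b.shape[0],:b.shape[1]]=b;o[:c.shape[0],400:400+c.shape[1]]=c
cv2.imwrite("pics/w7.png",o)
E
```

```text
time_s: 21.45
eef_pos: [0.5064, 0.1269, 0.1523]
ee_rot: [0.126, -3.137, 0.0]
contact_force: [0.0, 0.1, -0.6]
gripper_width: 0.0498
grasp_force: 0.0
[0.5063586  0.12692    0.15234738] [ 1.25756621e-01 -3.13709868e+00  4.38409042e-04] [ 1.97852944e-01  4.83450913e-02  2.01822757e+00  3.91032636e-05
  1.07701371e+00 -1.45309288e+00]
```

View pics/w7.png

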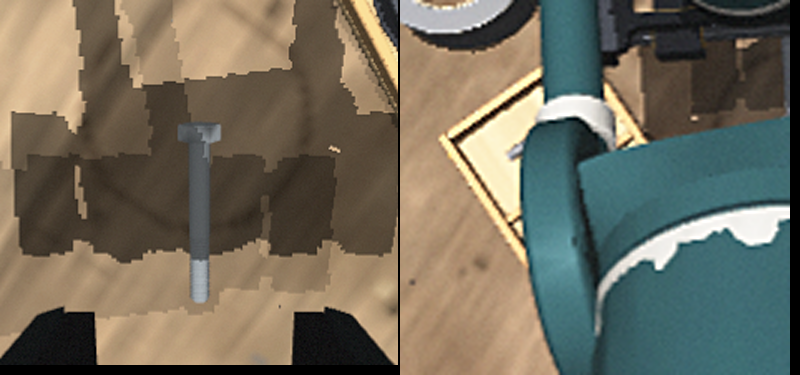

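Long bolt: head end at (199,124), tip at (200,302). The short bolt's end is visible inside its compartment in the right panel.

Run:
```python
from h import *
d=load("wrist");s=read_state()
a,b=atz(d,[(200+199/1.66,100+124/1.66),(200+200/1.66,100+302/1.66)],.009)
print(a,b,np.hypot(*(b-a)[:2]),"mid",(a+b)/2,"axis to head",np.degrees(np.arctan2(*(a-b)[1::-1])),"toolx",np.degrees(2*np.arctan2(s["ee_rot"][1],s["ee_rot"][0]))%360, s["eef_pos"])
```

```text
[0.46480836 0.12645822 0.009     ] [0.55153425 0.13411499 0.009     ] 0.08706322827997258 mid [0.50817131 0.1302866  0.009     ] axis to head -174.95460600965572 toolx 184.67520113744567 [0.50662225 0.12724381 0.15278914]
```

```bash
python3 -m jog '[[[1,2,-40],0],[[1,2,-85],0],[[1,2,-125],0],[[1,2,-142],0],[[1,2,-149],0],[[1,2,-149],0],[[1,2,-149],0],[[1,2,-150],0]]' 50
python3 -m jog '[[[0,0,0],0],[[0,0,0],0],[[0,0,0],0],[[0,0,0],0],[[0,0,0],0],[[0,0,0],0],[[0,0,0],0]]' 6
```

```text
time_s: 22.35
eef_pos: [0.5099, 0.1295, 0.0052]
ee_rot: [-0.13, 3.135, 0.001]
contact_force: [-0.1, -0.6, 0.7]
gripper_width: 0.0497
grasp_force: 0.0
time_s: 23.05
eef_pos: [0.5082, 0.129, 0.0035]
ee_rot: [0.131, -3.139, 0.0]
contact_force: [-0.7, -0.1, -0.2]
gripper_width: 0.009
grasp_force: 30.0
```

```bash
python3 -m jog '[[[0,0,5],0],[[0,0,25],0],[[0,0,65],0],[[0,0,105],-0.12],[[-4,-30,125],-0.26],[[-8,-75,125],-0.4],[[-12,-120,125],-0.54],[[-16,-165,125],-0.68],[[-20,-210,125],-0.82],[[-26,-256,125],-0.96]]' 6
python3 -m jog '[[[0,0,0],-0.1],[[0,0,0],-0.16],[[0,0,0],-0.16],[[0,0,0],-0.16]]'
python3 - <<'E'
from h import *
s=read_state();print(s["eef_pos"],s["gripper_width"])
print(np.degrees(2*np.arctan2(s["ee_rot"][1],s["ee_rot"][0]))%360)
d=grab("wrist");save(d,"w8",k=1.25)
E
```

```text
time_s: 24.05
eef_pos: [0.4818, -0.1286, 0.1289]
ee_rot: [1.341, 2.84, 0.0]
contact_force: [0.9, 0.7, -1.6]
gripper_width: 0.0089
grasp_force: 30.0
time_s: 24.45
eef_pos: [0.482, -0.1269, 0.1285]
ee_rot: [-1.555, -2.73, 0.0]
contact_force: [0.1, 0.7, -1.3]
gripper_width: 0.0093
grasp_force: 30.0
[ 0.48202602 -0.1268988   0.12849352] 0.009287131125380401
120.68232359864305
```

View pics/w8.png

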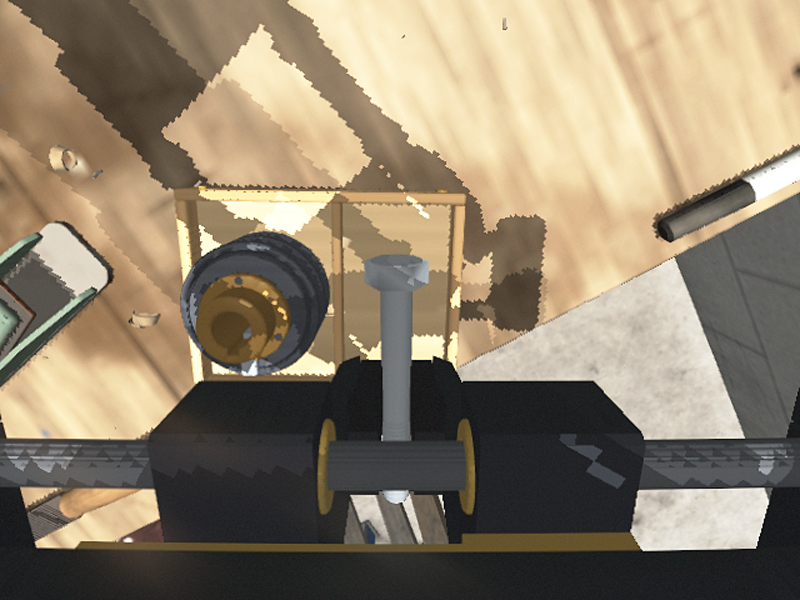

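Body clearance over the small bush (top at 76 mm) needs TCP z above about 16 mm, so I'll release at about 18 mm. First I'll check the compartment extents in tool coordinates.

Run:
```python
from h import *
d=load("wrist");s=read_state();M=R.from_rotvec(s["ee_rot"]).as_matrix()
for n,p,z in [("far wall inner top",(390,204),.024),("left wall",(343,260),.02),("right wall inner",(456,260),.024),("head end",(397,257),.1285+.005)]:
    print(n,((atz(d,np.array(p)/1.25,z)[0]-s["eef_pos"])@M*1000).round(1))
```

```text
far wall inner top [ 52.8  -2.9 104.5]
left wall [ 22.5 -28.7 108.5]
right wall inner [ 23.2  32.5 104.5]
head end [44.7  0.5 -5. ]
```

```bash
python3 -m jog '[[[1,1,-30],0],[[1,1,-70],0],[[1,1,-95],0],[[1,1,-106],0],[[1,1,-111],0],[[1,1,-111],0],[[1,1,-111],0],[[1,1,-111],0]]'
python3 -m jog '[[[0,0,0],0],[[0,0,0],0],[[0,0,0],0],[[0,0,0],0],[[0,0,5],0],[[0,0,30],0],[[0,0,70],0],[[0,0,110],0],[[20,0,150],0],[[40,0,180],0]]' 18
python3 -m jog '[[[40,-50,0],0],[[80,-100,0],0],[[120,-150,0],0],[[120,-200,0],0],[[120,-230,0],0],[[120,-230,0],0],[[120,-230,0],0]]'
python3 - <<'E'
from h import *
t=grab("top");save(t,"t2",(160,85,500,310),2.3)
E
```

```text
time_s: 25.3
eef_pos: [0.4845, -0.1263, 0.0189]
ee_rot: [1.555, 2.727, 0.001]
contact_force: [0.5, 0.9, -0.6]
gripper_width: 0.0089
grasp_force: 30.0
time_s: 26.3
eef_pos: [0.524, -0.1262, 0.2009]
ee_rot: [1.556, 2.726, 0.001]
contact_force: [0.7, -0.2, -0.9]
gripper_width: 0.0182
grasp_force: 0.0
time_s: 27.0
eef_pos: [0.6428, -0.3583, 0.1968]
ee_rot: [-1.561, -2.726, 0.0]
contact_force: [0.6, 0.5, -0.8]
gripper_width: 0.0177
grasp_force: 0.0
```

View pics/t2.png

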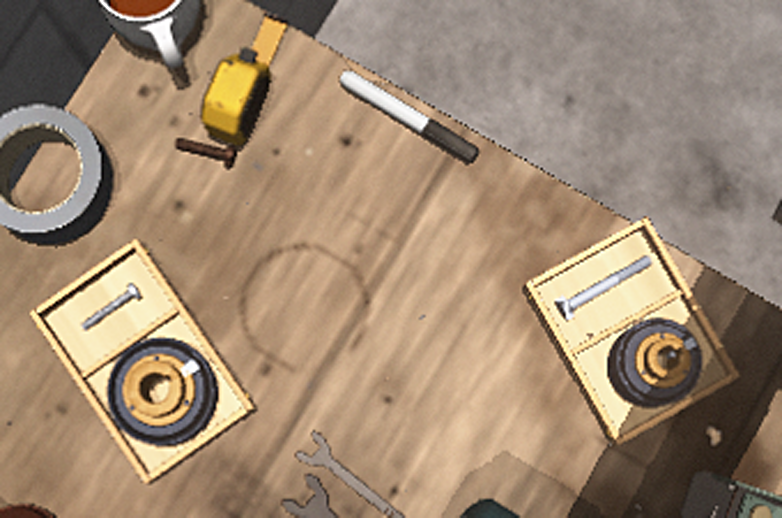

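Both bushes are seated, with their tongues along the keyways, and both bolts lie flat in their compartments. The rusty bolt at (205,152) hasn't moved and the arm is clear, so I'm handing in.

```bash
python3 -c "
from bench import *
print(close_job())"
```

```text
the job is handed in; nothing more can be done
None
```

I made up both pulley kits and handed the job in at about 27 s of the 96 s allowed; the hand-in gave no verdict, but the final pictures showed both bushes fully home, both bolts flat in their compartments and the rusty bolt unmoved.

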